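# Snap the bit adapter onto the torque checker and secure the bin

### The job

Take the square steel bit adapter out of the open parts bin, set it right way up on the torque checker's upright square drive so that it stands on the spring balls, and let go of it. Then press it down from above until the balls click into its dimples and it sits fully home. After that push the orange lid shut, and last of all swing the latch arm right across the shut lid; leave the copper washers, the rubber grommet and the spring scale where they lie.

Things in the scene. Friction and masses are not known exactly. Their poses are not given: they have to be found in the camera images.
- adapter: Bright steel bit adapter with a blue band, a square block 40 x 40 mm, 52 mm tall, about 0.42 kg, upright on the floor of a bin compartment. Origin at the centre of its underside, z up, x and y square to its flat sides. Flat top (small dark hexagon mark). In the underside a square hole, 26.5 mm wide, 38 mm deep, parallel to the sides, a dimple in each wall: it fits the drive in any quarter turn.
- parts_bin: Fixed grey bin, outside 180 mm along its x, 245 mm along its y, 75 mm high, walls and floor 5 mm. Origin under its centre, on the table. Two dividers make three compartments, centred at y -80, 0, +80 mm, each 75 mm wide, 170 mm long in x; any may hold the adapter. Lid hinge along the +x rim, latch arm outside the -x wall. Its x points to the robot's left (world +y) within 0.2 rad.
- lid_hinge (a point): Middle of the lid's hinge line, on the +x rim of the bin, 75.5 mm above the table; the hinge line is parallel to the bin's y.
- lid_edge (a point): Middle of the lid's free edge, on its outer (upper when shut) face, 185 mm from the hinge line.
- bin_lid (a joint): Angle in rad of the orange steel lid (185 x 250 mm, 6 mm thick): 0 shut, 1.57 upright, starts at 1.6 to 1.85 (leaning outwards), stop at 1.95. The stiff hinge (0.5 N m) leaves it wherever it is put, so push it all the way down; 3 to 6 N near its free edge moves it. Shut, its outer face is level, 81.5 mm above the table.
- latch_pivot (a point): Point on the vertical pivot of the latch arm, at the arm's underside, 84.5 mm above the table, 106 mm from the bin's centre along the bin's -x.
- latch_post (a point): Centre of the top face of the bright round post near the free end of the latch arm, 126.5 mm above the table.
- latch_arm (a joint): Angle in rad of the dark steel latch arm, turning level: a bar 16 mm wide, 84.5 to 96.5 mm above the table, with an upright post 14 mm thick, 70 mm from the pivot. At 0 it lies along the outside of the bin's -x wall, pointing along the bin's +y (to the robot); grows clockwise from above; at 1.57, its stop, it points along the bin's +x, across the lid. Starts at -0.3 to 0.05; 1 N moves it, then it stays.
- tester: Fixed green torque checker, a block 190 x 120 mm, 40 mm high, on a plate 220 x 140 mm, with a dial 85 mm along its +x. Origin on the table straight under the drive; x, y square to the drive's sides. On a round boss of 62 mm stands the greased square drive: 25 mm wide, rising 36 mm above the boss to 86 mm above the table, the last 4 mm tapered to 18 mm.
- drive_shoulder (a point): On the drive's axis at the boss's flat top, 50 mm above the table, z up. Set on the drive and let go, the adapter stands on the spring balls, its underside 13.5 mm above this point and its top 115.5 mm above the table. Fully home, its underside rests on the boss (0 mm) and its top is 102 mm above the table.
- drive_ball_a (a joint): How far the spring ball on the drive's +x side is pressed in, m: 0 out, 0.002 under the adapter's wall, limit 0.004. Centred 10 mm above the boss, it stands 2.75 mm out of the drive. The adapter's weight does not press the balls in; pushing down with a further 8 to 15 N does, and just as it comes home they spring out into the dimples.
- drive_ball_b (a joint): The same for the ball on the drive's -x side.
- washer_stack: Bystander in another compartment: stack of copper washers, 42 mm across, 20 mm high. Origin under its centre.
- grommet: Bystander in another compartment: black rubber grommet, 40 mm across, 16 mm high. Origin under its centre.
- spring_scale: Bystander: flat steel spring scale with a hook, 220 mm long along its x, lying to the robot's right. Origin under the middle of its case.

How it is judged:
By the outcome, as a careful person would: the job done as asked, in the order asked, and still so for the second after the job is handed in, with the robot touching nothing.
It also fails if it takes over 67 s, if anything falls off the work surface, if the arm or the gripper's body presses on something with over 40 N, if the wrist force passes 120 N, or if a joint passes its speed limit or range.

### The arm

A 6-joint arm with a two-finger parallel gripper is mounted at the origin on the work surface. World frame = base frame: x ahead of the robot, y to its left, z up, the work surface at z = 0. Lengths are in m, angles in rad, forces in N, time in s.
With the tool pointing down it reaches from about 0.35 to 0.975 m from the base axis. Payload 4.9 kg.
Tool frame: the origin (TCP) lies at the very end of the fingers, on their centre line; the grasp point (between the pads) lies 19 mm behind it; z points along the fingers, y is the direction in which the jaws open and shut (so a half turn about z gives the same grasp; the last joint's range is limited). The gripper opens to 85 mm and grips with 20 to 120 N. Pads are 22 mm wide; open, the fingers measure 114 mm over their backs; the gripper's body (76 mm by 85 mm) begins 54 mm behind the grasp point. The pads swing forward as they close: fully open they stand 13 mm farther back than shut.
Start: joints at [1.008, 0.053, 1.613, -0, 1.476, -0.119], TCP at [0.268, 0.564, 0.231] pointing down, gripper open.
Joint ranges: [-3.01, 3.01], [-1.01, 2.22], [0.06, 2.58], [-1.02, 4.17], [0.09, 2.62], [-3.14, 3.14]. Speed limits (rad/s): [2.57, 2.57, 3.14, 3.14, 3.14, 3.14].

### API

Orientations are given as a unit quaternion [w, x, y, z].
In Python, from plant import state, grab_frame, camera_model, job_done, search_frame, masks_of, place_of gives the robot as it stands.
- The arm moves only by the tool drive_tool, never from a script. Its argument "series" is a list of rows, each a list of 2 entries, a list of its own where there are three numbers: the shift along the world's x, y, z in m, then the turn, a rotation vector about the world's x, y, z in degrees. A call has 1 to 8 rows; each row is the pose to reach, as a shift and turn from the pose commanded when the call began; what a row does not reach only later rows make up. A row lasts 1/10 s, in which the tool goes at most 50 mm and 8.59 degrees, less where a joint would pass 70% of its speed; a pose out of reach is approached as far as the arm can. A call with a gripper value outside its range is refused whole. "fingers" is the closure, from -1 (fully open) to 1 (shut), so that 0 is half open, set as the call begins (left out, the last holds). The fingers move at their own pace and stop on an object; the grip force is fixed at half the most. Time passes only in rows, so rows that repeat a pose let the fingers close. It gives the time, the measured TCP pose, the force and the opening at its end, in the units of the state.
- state(): the state, without advancing time (a new reading comes with each control period).
- grab_frame(name): name is "scene" or "top" or "wrist"; returns the picture (400x640x3 uint8, red, green, blue); there is no depth.
- camera_model(name): a dict with "fovy" (degrees; the focal length in pixels is half the picture's height over the tangent of half this angle, whatever the lens; pixels are square), "cx", "cy" (the principal point, pixels), "D" ([k1, k2, p1, p2, k3] as OpenCV has them; the pictures are not rectified), "rvec" (rotation vector, rad) and "tvec" (3), from world to camera coordinates, as OpenCV has them. Camera axes: x right, y down, z forward; pixel columns grow to the right and rows downward; lengths in m; the calibration is good to about 2 mm. A picture is of the moment at which its call begins: read the wrist's pose just before it. camera_model takes no time and is no camera call; for the wrist camera it gives the pose at the moment of the call.
- job_done(): hands the job in, once; it reports no verdict.
Trained networks look in the newest picture that a camera, given by its name, has taken for a name from the list of things; names that differ only in an ending like _2 or _b are one class to them, and where a whole thing is asked for, a point or a joint stands for the part that bears it (a point fixed in the world has none). Each returns a list of dicts, best first, with "confidence" (0 to 1); they miss things now and then, are a little off and sometimes report something else, mostly with a low value. They report only what shows in the picture. A call takes as long as a camera call.
- search_frame(camera, name): "location" ([x, y, z] in m, in world coordinates, good to about 4 mm: the middle of the surface that is visible of it).
- masks_of(camera, name): "pixels" (400x640 bool, what is visible of it).
- place_of(camera, name): "location" ([x, y, z] in m, in world coordinates, good to about 4 mm: a listed point, or the origin of a listed thing).
The state is a dict: "time": time; "joint_pos": joint angles; "joint_vel": joint speeds; "joint_efforts": joint torques, N m; "tool_pos": TCP position; "tool_rot": TCP orientation; "contact_force": force on the tool from outside, world axes, zero at the start; "ft_torque": the same for the moment, N m; "gripper_width": opening from 0.0 (shut) to 1.0 (fully open).
Only numpy, scipy, OpenCV 4.12 (cv2) and the standard library are available. Lean on these libraries where they do the work, as an engineer would, in place of code of your own. Each camera call takes 0.05 s, during which the arm holds its last target.

## Working session

There is one attempt and no reset: what is moved stays moved. The work goes in short steps, Python scripts to look and compute and a tool call to move; the robot and the scene stay as the last step left them, time stands still between calls to the robot, and variables do not carry over. Pictures are saved under pics/ and viewed, and the job is handed in when it is done.

Besides the shell and the picture viewer there is one more tool, called after "Call:" by a JSON object that holds its "method" and its "body", one argument or row to a line. drive_tool: Moves the arm, as the interface text tells. Its arguments: {"type":"object","properties":{"series":{"type":"array","items":{"type":"array"}},"fingers":{"type":"number"}},"required":["series"]}

```bash
mkdir -p pics; ls
python3 - <<'E'
from plant import *
import cv2
s=state(); print({k:(v if not hasattr(v,'round') else v) for k,v in s.items()})
for c in ["scene","top","wrist"]:
    f=grab_frame(c); cv2.imwrite(f"pics/{c}0.png",f[:,:,::-1])
    print(c,camera_model(c))
for c,n in [("top","adapter"),("scene","adapter"),("top","drive_shoulder"),("scene","drive_shoulder"),("top","tester"),("top","parts_bin"),("top","lid_hinge"),("top","lid_edge"),("top","latch_post"),("scene","latch_post"),("top","latch_pivot"),("scene","lid_edge")]:
    print(c,n,[(r['location'],r['confidence']) for r in place_of(c,n)][:2])
print(state()['time'])
E
```

```text
pics
{'time': 0.0, 'joint_pos': array([ 1.00798779e+00,  5.33774350e-02,  1.61429114e+00, -1.24232303e-05,
        1.47599068e+00, -1.19017187e-01]), 'joint_vel': array([-5.41941284e-04,  5.42136099e-06,  1.46444697e-03, -6.38413539e-05,
        2.38942864e-03,  6.18371205e-05]), 'joint_efforts': array([ 8.84028141e-04, -3.93662488e+01, -3.70188761e+01,  5.49666015e-05,
        6.89848443e-03, -1.98596058e-05]), 'tool_pos': array([0.26803355, 0.56392256, 0.23005197]), 'tool_rot': array([-3.39655054e-04,  2.20078515e-01,  9.75481614e-01, -9.75903540e-04]), 'contact_force': array([-0.77690497, -0.70150269,  0.03806798]), 'ft_torque': array([-0.00211603, -0.00787975, -0.00642594]), 'gripper_width': 1.001468692924222}
scene {'fovy': 51.294636626260356, 'cx': 316.16774643778496, 'cy': 203.71412037158225, 'D': array([0.03161039, 0.        , 0.        , 0.        , 0.        ]), 'rvec': array([ 1.20994671,  2.44471664, -0.84767519]), 'tvec': array([ 0.3990147 , -0.2352141 ,  1.25673343])}
top {'fovy': 48.96601724658125, 'cx': 313.2707693979683, 'cy': 200.02297016099885, 'D': array([-0.06447
[... 355 characters left out ...]
75057 , -1.53525741, -0.23376418]), 'tvec': array([-0.6229606 , -0.03925686,  0.37971693])}
top adapter [([0.6434, 0.1416, 0.0046], 0.8)]
scene adapter [([0.6443, 0.1423, 0.007], 0.87), ([0.4991, -0.2377, 0.0474], 0.51)]
top drive_shoulder [([0.5011, -0.2391, 0.049], 0.76), ([0.5558, 0.0393, 0.0805], 0.54)]
scene drive_shoulder [([0.4985, -0.2393, 0.0476], 0.94)]
top tester []
top parts_bin [([0.5647, 0.1439, -0.0018], 0.64)]
top lid_hinge []
top lid_edge [([0.5661, 0.2489, 0.259], 0.6)]
top latch_post [([0.4905, 0.0291, 0.1273], 0.59)]
scene latch_post [([0.4863, 0.0323, 0.1267], 0.73)]
top latch_pivot [([0.5551, 0.0389, 0.0807], 0.68)]
scene lid_edge [([0.5648, 0.2454, 0.2563], 0.56)]
0.75
```

View pics/scene0.png

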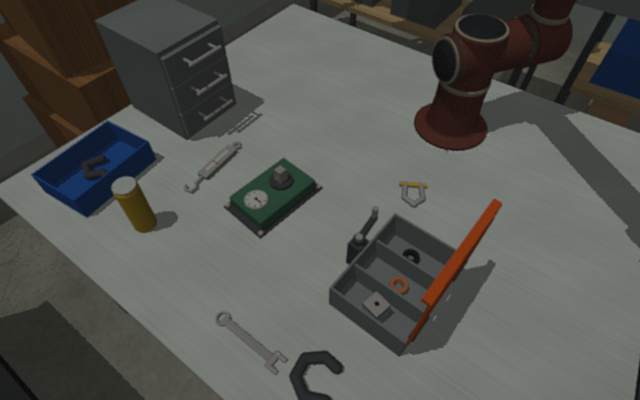

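View pics/top0.png

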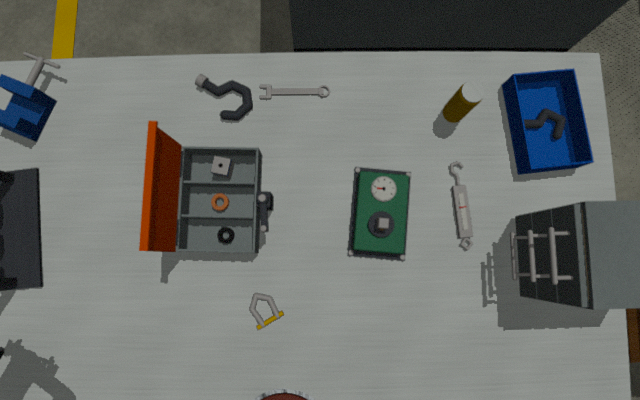

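View pics/wrist0.png

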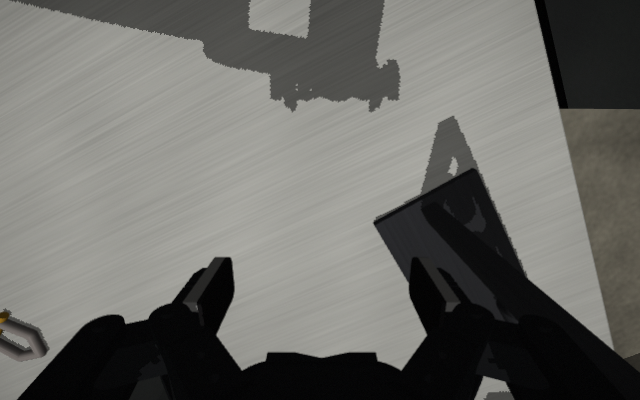

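The adapter is in the far compartment (top picture about (221,165)), with washers in the middle and the grommet near. The lid stands on the left and the latch post is at about (265,198). Next I plan a high pass over the lid and a wrist view.

```bash
cat > h.py <<'E'
import numpy as np, cv2
from scipy.spatial.transform import Rotation as R
from plant import *
def K(m):
    f=200/np.tan(np.radians(m['fovy']/2)); return np.array([[f,0,m['cx']],[0,f,m['cy']],[0,0,1.]])
def proj(m,P): return cv2.projectPoints(np.array(P,float).reshape(-1,3),m['rvec'],m['tvec'],K(m),m['D'])[0][:,0]
def unproj(m,px,z):
    u=cv2.undistortPoints(np.array(px,float).reshape(-1,1,2),K(m),m['D'])[:,0]
    Rm=cv2.Rodrigues(m['rvec'])[0]; c=-Rm.T@m['tvec']
    d=np.c_[u,np.ones(len(u))]@Rm
    return c+d*((z-c[2])/d[:,2])[:,None]
def tool():
    s=state(); q=s['tool_rot']; return s['tool_pos'],R.from_quat([q[1],q[2],q[3],q[0]]).as_matrix(),s
def yawjaw(Rt): return np.degrees(np.arctan2(Rt[1,1],Rt[0,1]))
def show(c,name,up=1):
    m=camera_model(c);f=grab_frame(c); cv2.imwrite(f"pics/{name}.png",f[:,:,::-1]); return m,f
E
python3 - <<'E'
from h import *
p,Rt,s=tool(); m=camera_model("wrist"); Rm=cv2.Rodrigues(m['rvec'])[0]; c=-Rm.T@m['tvec']
print(p,yawjaw(Rt),'cam in tool',Rt.T@(c-p),'axis in tool',Rt.T@Rm[2], Rt.T@Rm[0])
m=camera_model("top")
print(proj(m,[[.6434,.1416,.057],[.5011,-.239,.086],[.5551,.0389,.084],[.5661,.2489,.259]]))
E
```

```text
[0.26835949 0.56445369 0.23133255] 64.57100924452645 cam in tool [ 0.07729595 -0.00088846 -0.1419851 ] axis in tool [-3.01615940e-01 -7.05638767e-04  9.53429246e-01] [5.02942754e-04 9.99999469e-01 8.99210872e-04]
[[220.33172118 165.21042825]
 [385.03541253 222.2362071 ]
 [262.12182142 200.1691907 ]
 [141.44331395 183.99537563]]
```

Call:
{"method": "drive_tool", "body": {
  "series": [
    [[0.0,-0.0,0.05],[0,0,0]],
    [[0.02,-0.03,0.085],[0,0,5]],
    [[0.05,-0.065,0.1],[0,0,10]],
    [[0.08,-0.105,0.11],[0,0,15]],
    [[0.11,-0.145,0.11],[0,0,20]],
    [[0.14,-0.185,0.11],[0,0,20]],
    [[0.17,-0.225,0.11],[0,0,20]],
    [[0.2,-0.265,0.11],[0,0,20]]
  ]
}}

```text
time: 1.55
tool_pos: [0.4686, 0.2985, 0.3417]
tool_rot: [0.0, 0.047, 0.999, 0.0]
contact_force: [0.1, 0.4, 0.2]
gripper_width: 1.001
```

Call:
{"method": "drive_tool", "body": {
  "series": [
    [[0.025,-0.04,0],[0,0,0]],
    [[0.05,-0.08,0],[0,0,0]],
    [[0.07,-0.12,0],[0,0,0]],
    [[0.09,-0.15,0],[0,0,0]],
    [[0.09,-0.16,0],[0,0,0]],
    [[0.09,-0.16,0],[0,0,0]],
    [[0.09,-0.16,0],[0,0,0]]
  ]
}}

```text
time: 2.25
tool_pos: [0.5573, 0.141, 0.3414]
tool_rot: [-0.0, 0.047, 0.999, 0.0]
contact_force: [0.0, 0.6, 0.3]
gripper_width: 1.002
```

Run:
```python
from h import *
p,Rt,s=tool(); print(p,yawjaw(Rt),s['time'],s['contact_force'],s['joint_pos'])
m,f=show("wrist","w1")
for n in ["adapter","latch_pivot","latch_post","parts_bin","lid_hinge"]:
    print(n,[(r['location'],r['confidence']) for r in place_of("wrist",n)][:2])
mk=masks_of("wrist","adapter"); print([(x['confidence'],x['pixels'].sum()) for x in mk])
np.save('mk.npy',mk[0]['pixels']); print(m)
```

```text
[0.55731582 0.14096471 0.34142063] 84.60463790781131 2.25 [0.0403381  0.63011441 0.26191687] [ 1.17985976e-01 -1.08025372e-01  1.58963039e+00  6.52653867e-04
  1.65996259e+00 -1.35858543e+00]
adapter [([0.641, 0.1437, 0.0061], 0.68), ([0.5608, 0.1431, -0.0016], 0.43)]
latch_pivot [([0.5582, 0.0374, 0.088], 0.9)]
latch_post [([0.4891, 0.0295, 0.1294], 0.76)]
parts_bin [([0.5617, 0.1425, -0.0025], 0.76)]
lid_hinge [([0.5618, 0.2401, 0.0775], 0.63)]
[(0.78, np.int64(899))]
{'fovy': 66.73234814147419, 'cx': 321.15644482877235, 'cy': 202.1680361965654, 'D': array([-0.00329396,  0.        ,  0.        ,  0.        ,  0.        ]), 'rvec': array([-2.1443094 , -1.95241582, -0.30060525]), 'tvec': array([-0.19152532, -0.58818819,  0.32125094])}
```

View pics/w1.png

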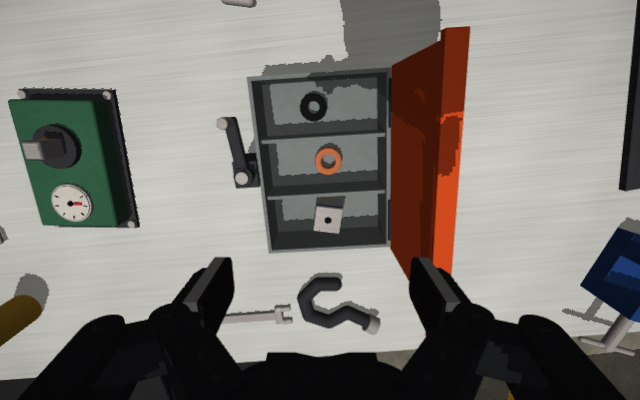

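The wrist view shows the adapter at about (327,219), turned some 8° from the bin. The tester's drive is at (35,147). I'll fit the adapter's top square now.

```bash
cat >> h.py <<'E'
def square(f,m,z,box,thr=150,name=None,hi=256):
    """min-area rect of bright region in box, unprojected to plane z"""
    x0,y0,x1,y1=box; g=cv2.cvtColor(f,cv2.COLOR_RGB2GRAY)[y0:y1,x0:x1]
    b=((g>thr)&(g<hi)).astype(np.uint8)
    cs,_=cv2.findContours(b,cv2.RETR_EXTERNAL,cv2.CHAIN_APPROX_NONE); c=max(cs,key=cv2.contourArea)[:,0]+[x0,y0]
    P=unproj(m,c,z)[:,:2]; (cx,cy),(w,h),a=cv2.minAreaRect((P*1e4).astype(np.float32))
    return np.array([cx,cy])/1e4,np.array([w,h])/10,a,c
E
python3 - <<'E'
from h import *
m=camera_model("wrist");f=cv2.imread("pics/w1.png")[:,:,::-1].copy()
for t in (110,130,150): print(t,square(f,m,.057,(305,195,350,240),t)[:3])
cv2.imwrite("pics/w1c.png",cv2.resize(f[180:250,280:380,::-1],None,fx=6,fy=6,interpolation=0))
cv2.imwrite("pics/w1t.png",cv2.resize(f[80:240,0:160,::-1],None,fx=3.7,fy=3.7,interpolation=0))
print(unproj(m,[[249,78],[388,69],[269,252],[391,246]],.075))
E
```

```text
110 (array([0.63294551, 0.14944974]), array([50.35002136, 61.81344604]), 77.6201171875)
130 (array([0.64291807, 0.14170073]), array([38.79156189, 38.5331665 ]), 76.99601745605469)
150 (array([0.64280605, 0.14122943]), array([37.08565063, 37.42802429]), 77.52101135253906)
[[0.4382537  0.06043171 0.075     ]
 [0.44401191 0.2336615  0.075     ]
 [0.67890445 0.05062651 0.075     ]
 [0.68584939 0.23157108 0.075     ]]
```

View pics/w1c.png

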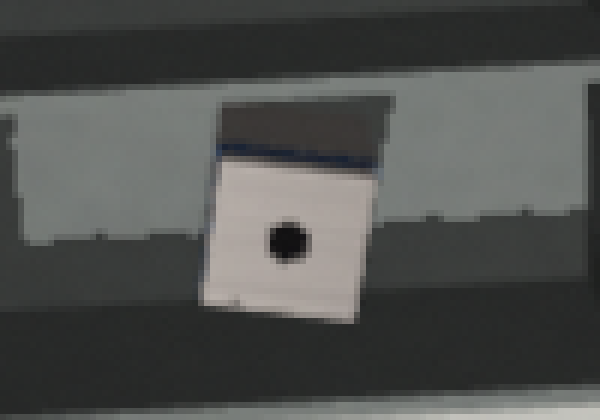

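View pics/w1t.png

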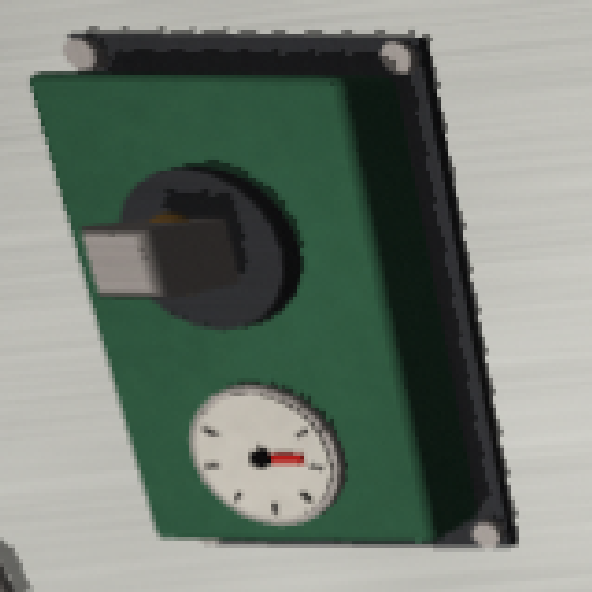

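Adapter: (0.643, 0.1416), side direction about 77°, size about 39 mm, which is consistent. Moving down to grasp with the jaws along its 77° sides.

Call:
{"method": "drive_tool", "body": {
  "series": [
    [[0.035,0.0,-0.03],[0,0,-4]],
    [[0.07,0.0,-0.06],[0,0,-7.4]],
    [[0.0855,0.0005,-0.1],[0,0,-7.4]],
    [[0.0855,0.0005,-0.15],[0,0,-7.4]],
    [[0.0855,0.0005,-0.19],[0,0,-7.4]],
    [[0.0855,0.0005,-0.22],[0,0,-7.4]],
    [[0.0855,0.0005,-0.22],[0,0,-7.4]],
    [[0.0855,0.0005,-0.22],[0,0,-7.4]]
  ]
}}

```text
time: 3.4
tool_pos: [0.6433, 0.141, 0.1216]
tool_rot: [-0.0, 0.112, 0.994, -0.0]
contact_force: [-0.1, -0.9, 0.4]
gripper_width: 0.998
```

Run:
```python
from h import *
p,Rt,s=tool(); print(p,yawjaw(Rt),s['time'],s['contact_force'])
m,f=show("wrist","w2")
print(proj(m,[[.6428,.1416,.057]]))
```

```text
[0.64326399 0.14096761 0.12157564] 77.19123148027954 3.4 [-0.081808   -0.85425479  0.36895595]
[[323.20221905 217.45545624]]
```

View pics/w2.png

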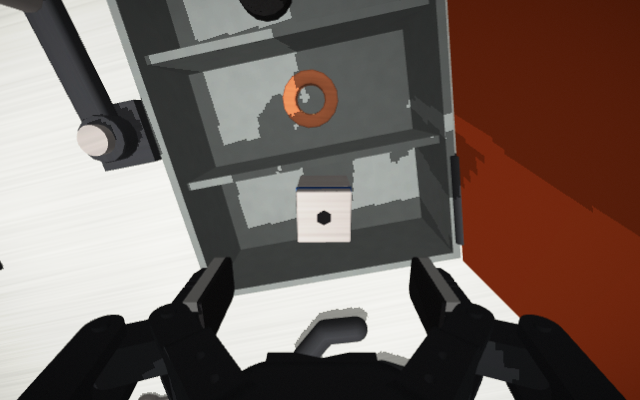

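The hex mark at (324,217) matches the projection and the sides are square to the jaws. Going down and gripping.

Call:
{"method": "drive_tool", "body": {
  "series": [
    [[0,0,-0.04],[0,0,0]],
    [[0,0,-0.075],[0,0,0]],
    [[0,0,-0.095],[0,0,0]],
    [[0,0,-0.1035],[0,0,0]],
    [[0,0,-0.1035],[0,0,0]]
  ]
}}

```text
time: 3.95
tool_pos: [0.6441, 0.1409, 0.019]
tool_rot: [0.001, 0.112, 0.994, 0.0]
contact_force: [-0.5, -0.5, -0.6]
gripper_width: 1.001
```

Call:
{"method": "drive_tool", "body": {
  "series": [
    [[0,0,0],[0,0,0]],
    [[0,0,0],[0,0,0]],
    [[0,0,0],[0,0,0]],
    [[0,0,0],[0,0,0]],
    [[0,0,0],[0,0,0]],
    [[0,0,0],[0,0,0]],
    [[0,0,0],[0,0,0]],
    [[0,0,0],[0,0,0]]
  ],
  "fingers": 1
}}

```text
time: 4.75
tool_pos: [0.6447, 0.1411, 0.0198]
tool_rot: [0.002, 0.112, 0.994, 0.0]
contact_force: [-1.4, 1.3, 6.8]
gripper_width: 0.465
```

Call:
{"method": "drive_tool", "body": {
  "series": [
    [[0,0,0.03],[0,0,0]],
    [[0,0,0.07],[0,0,0]],
    [[0,0,0.12],[0,0,0]],
    [[0,0,0.16],[0,0,0]],
    [[0,-0.02,0.17],[0,0,0]],
    [[-0.02,-0.065,0.17],[0,0,0]],
    [[-0.04,-0.11,0.17],[0,0,0]],
    [[-0.055,-0.155,0.17],[0,0,0]]
  ]
}}

```text
time: 5.55
tool_pos: [0.5858, -0.0153, 0.1857]
tool_rot: [-0.002, 0.111, 0.994, -0.0]
contact_force: [-0.2, -0.3, -5.5]
gripper_width: 0.462
```

Run:
```python
from h import *
m=dict(fovy=66.73234814147419,cx=321.15644482877235,cy=202.1680361965654,D=np.array([-0.00329396,0,0,0,0]),rvec=np.array([-2.1443094,-1.95241582,-0.30060525]),tvec=np.array([-0.19152532,-0.58818819,0.32125094]))
P=unproj(m,[[8.9,100.3],[93.2,100.8],[43.2,225.1],[117.3,226.8]],.04)[:,:2]; print(P)
a=lambda v:np.degrees(np.arctan2(v[1],v[0]))
print(a(P[1]-P[0]),a(P[3]-P[2]),a(P[2]-P[0]),a(P[3]-P[1]))
p,Rt,s=tool(); print(p,yawjaw(Rt),s['time'],s['contact_force'],s['gripper_width'])
```

```text
[[ 0.43107824 -0.28400237]
 [ 0.44294668 -0.16708392]
 [ 0.61625671 -0.30482262]
 [ 0.62994676 -0.18912303]]
84.20373796017053 83.25190660671795 -6.415017700667789 -6.7216509152582615
[ 0.58576794 -0.01530963  0.18566199] 77.23300065106763 5.55 [-0.15710697 -0.29336938 -5.54096872] 0.4616033011342421
```

Call:
{"method": "drive_tool", "body": {
  "series": [
    [[-0.01,-0.045,0.015],[0,0,3]],
    [[-0.02,-0.09,0.03],[0,0,6.4]],
    [[-0.03,-0.135,0.045],[0,0,6.4]],
    [[-0.04,-0.175,0.06],[0,0,6.4]],
    [[-0.045,-0.21,0.065],[0,0,6.4]],
    [[-0.045,-0.223,0.065],[0,0,6.4]],
    [[-0.045,-0.223,0.065],[0,0,6.4]],
    [[-0.045,-0.223,0.065],[0,0,6.4]]
  ]
}}

```text
time: 6.35
tool_pos: [0.5426, -0.2363, 0.2509]
tool_rot: [-0.001, 0.056, 0.998, 0.001]
contact_force: [-0.6, -0.3, -4.7]
gripper_width: 0.461
```

Run:
```python
from h import *
p,Rt,s=tool(); print(p,yawjaw(Rt),s['time'],s['contact_force'])
m,f=show("wrist","w3"); np.savez('w3.npz',**m)
for n in ["drive_shoulder","adapter","tester"]:
    print(n,[(r['location'],r['confidence']) for r in place_of("wrist",n)][:2])
print(state()['tool_pos'],state()['time'])
```

```text
[ 0.54263348 -0.23629899  0.25086317] 83.57712691506036 6.35 [-0.64855292 -0.25128378 -4.70446625]
drive_shoulder [([0.4986, -0.2381, 0.0464], 0.93), ([0.533, -0.4397, 0.0017], 0.16)]
adapter [([0.5402, -0.2354, 0.237], 0.66)]
tester [([0.4993, -0.2323, -0.0006], 0.75)]
[ 0.54331759 -0.23590676  0.25211545] 6.55
```

View pics/w3.png

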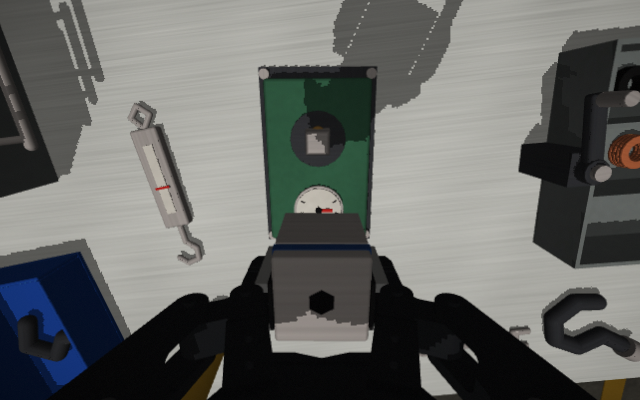

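Run:
```python
from h import *
m=dict(np.load('w3.npz'));f=cv2.imread("pics/w3.png")
cv2.imwrite("pics/w3a.png",cv2.resize(f[95:185,270:370],None,fx=6,fy=6,interpolation=0))
cv2.imwrite("pics/w3b.png",cv2.resize(f[200:350,255:385],None,fx=4,fy=4,interpolation=0))
print(unproj(m,[[321,302.5]],.2508+.0372), proj(m,[[.4990,-.239,.086],[.499,-.239,.05]]))
```

```text
[[ 0.54076152 -0.23705344  0.288     ]] [[314.2653745  142.9769487 ]
 [314.92987995 139.33861191]]
```

View pics/w3a.png

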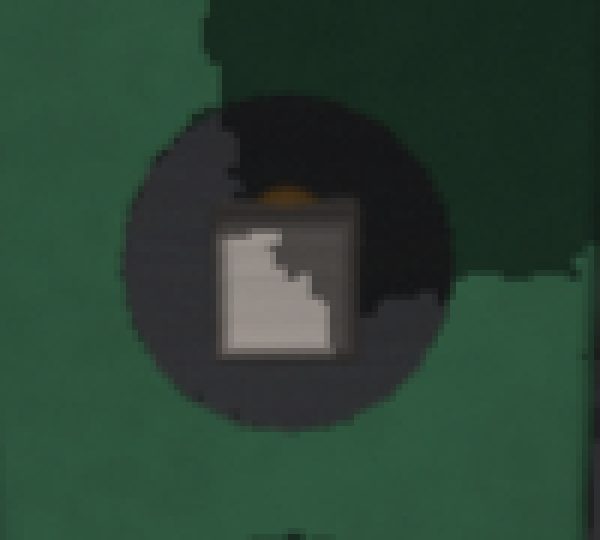

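View pics/w3b.png

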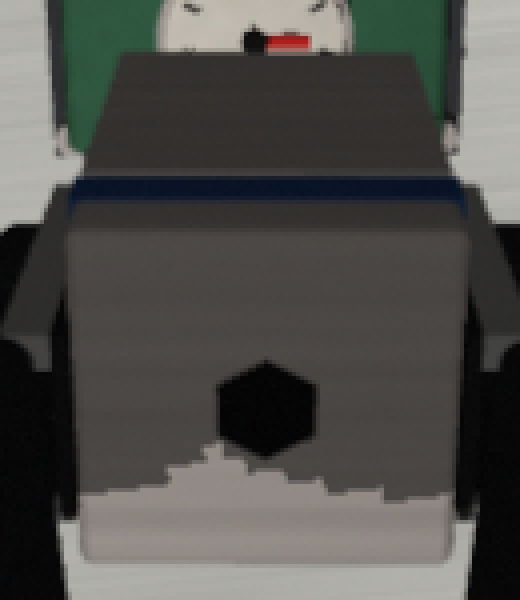

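Run:
```python
from h import *
m=dict(np.load('w3.npz'));f=cv2.imread("pics/w3.png")
P=unproj(m,[[270+122/6,95+262/6],[270+455/6,95+262/6],[270+288/6,95+93/6],[270+288/6,95+432/6]],.05);print(P, (P[0]+P[1])/2,(P[2]+P[3])/2)
def overlay(cx,cy,yaw,name):
    g=cv2.resize(f[95:185,270:370],None,fx=6,fy=6,interpolation=0)
    c,s=np.cos(np.radians(yaw)),np.sin(np.radians(yaw))
    def sq(h,z): 
        a=np.array([[-h,-h],[h,-h],[h,h],[-h,h]])@np.array([[c,s],[-s,c]]); return np.c_[a+[cx,cy],np.full(4,z)]
    t=np.linspace(0,2*np.pi,60); circ=np.c_[cx+.031*np.cos(t),cy+.031*np.sin(t),np.full(60,.05)]
    for Q,col in [(sq(.009,.086),(0,0,255)),(sq(.0125,.082),(0,255,255)),(circ,(255,0,0))]:
        q=((proj(m,Q)-[270,95]+.5)*6).astype(np.int32); cv2.polylines(g,[q],True,col,1)
    cv2.imwrite(f"pics/{name}.png",g)
overlay(.4985,-.2355,-6.4,"o1")
```

```text
[[ 0.49522005 -0.26606893  0.05      ]
 [ 0.5020989  -0.20478872  0.05      ]
 [ 0.46887175 -0.23209189  0.05      ]
 [ 0.53027603 -0.23916896  0.05      ]] [ 0.49865947 -0.23542882  0.05      ] [ 0.49957389 -0.23563042  0.05      ]
```

View pics/o1.png

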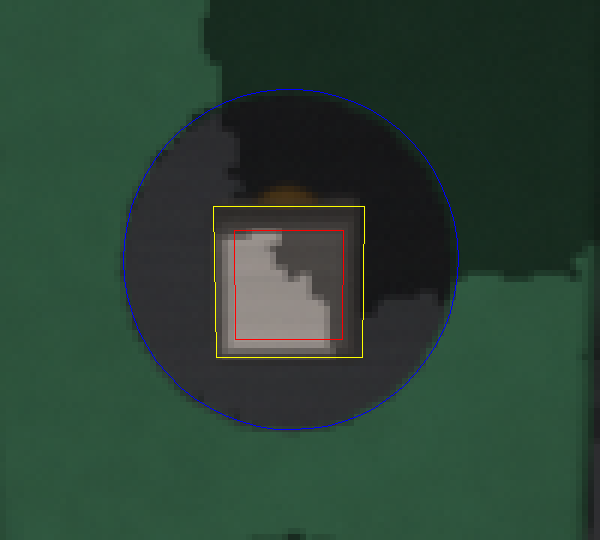

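Drive fits at about (0.499, -0.2357) with yaw −6.4° (jaws at 83.6°, already matching). Moving over it.

Call:
{"method": "drive_tool", "body": {
  "series": [
    [[-0.03,0.001,-0.02],[0,0,0]],
    [[-0.042,0.001,-0.05],[0,0,0]],
    [[-0.042,0.001,-0.09],[0,0,0]],
    [[-0.042,0.001,-0.12],[0,0,0]],
    [[-0.042,0.001,-0.138],[0,0,0]],
    [[-0.042,0.001,-0.138],[0,0,0]],
    [[-0.042,0.001,-0.138],[0,0,0]]
  ]
}}

```text
time: 7.25
tool_pos: [0.5016, -0.2358, 0.1153]
tool_rot: [0.0, 0.056, 0.998, -0.0]
contact_force: [0.6, 0.2, -4.4]
gripper_width: 0.459
```

Run:
```python
from h import *
p,Rt,s=tool(); print(p,yawjaw(Rt),s['time'],s['contact_force'])
m,f=show("scene","s4"); 
for n in ["drive_shoulder","adapter"]:
    print(n,[(r['location'],r['confidence']) for r in place_of("scene",n)][:2])
q=proj(m,[[.499,-.236,.07]])[0].astype(int); print(q)
cv2.imwrite("pics/s4a.png",cv2.resize(f[q[1]-60:q[1]+40,q[0]-60:q[0]+60,::-1],None,fx=6,fy=6,interpolation=0))
```

```text
[ 0.50164042 -0.2358328   0.11526393] 83.62753969145997 7.25 [ 0.57378972  0.21362123 -4.4437754 ]
drive_shoulder [([0.4977, -0.241, 0.047], 0.65)]
adapter [([0.4987, -0.2324, 0.1002], 0.7), ([0.5591, 0.0409, 0.0852], 0.4)]
[279 172]
```

View pics/s4a.png

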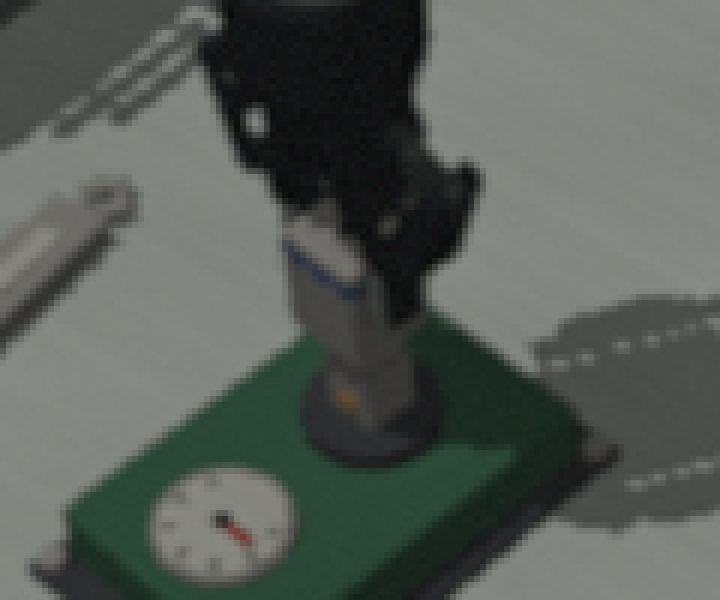

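Run:
```python
from h import *
m=camera_model("scene");f=cv2.imread("pics/s4.png")
def ov(D,A,name):
    g=cv2.resize(f[112:212,219:339],None,fx=6,fy=6,interpolation=2)
    c,s=np.cos(np.radians(-6.4)),np.sin(np.radians(-6.4))
    def sq(C,h,z):
        a=np.array([[-h,-h],[h,-h],[h,h],[-h,h]])@np.array([[c,s],[-s,c]]); return np.c_[a+C,np.full(4,z)]
    t=np.linspace(0,2*np.pi,60); circ=np.c_[D[0]+.031*np.cos(t),D[1]+.031*np.sin(t),np.full(60,.05)]
    for Q,col in [(sq(D,.0125,.05),(0,255,255)),(circ,(255,0,0)),(sq(A,.02,.1003),(0,0,255)),(sq(A,.02,.1523),(255,0,255))]:
        q=((proj(m,Q)-[219,112]+.5)*6).astype(np.int32); cv2.polylines(g,[q],True,col,1)
    cv2.imwrite(f"pics/{name}.png",g)
ov([.499,-.2357],[.4998,-.2360],"o2")
ov([.4985,-.240],[.4998,-.2360],"o3")
```

```text
(no output)
```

View pics/o2.png

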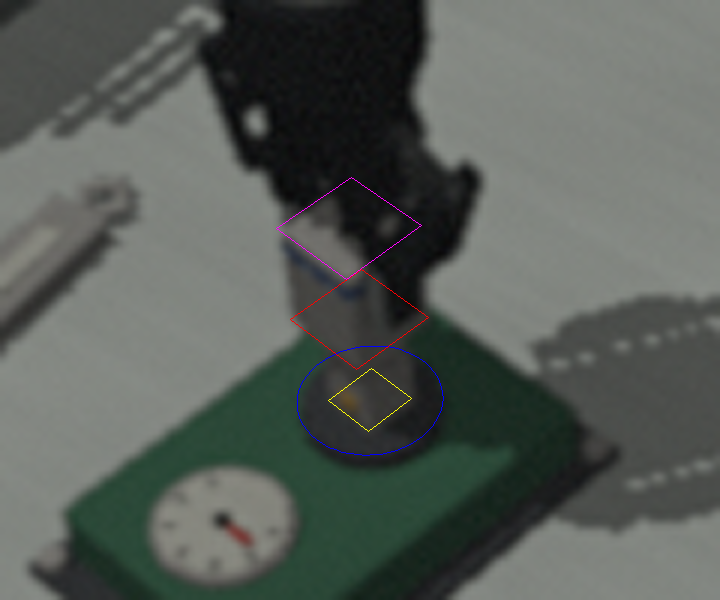

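View pics/o3.png

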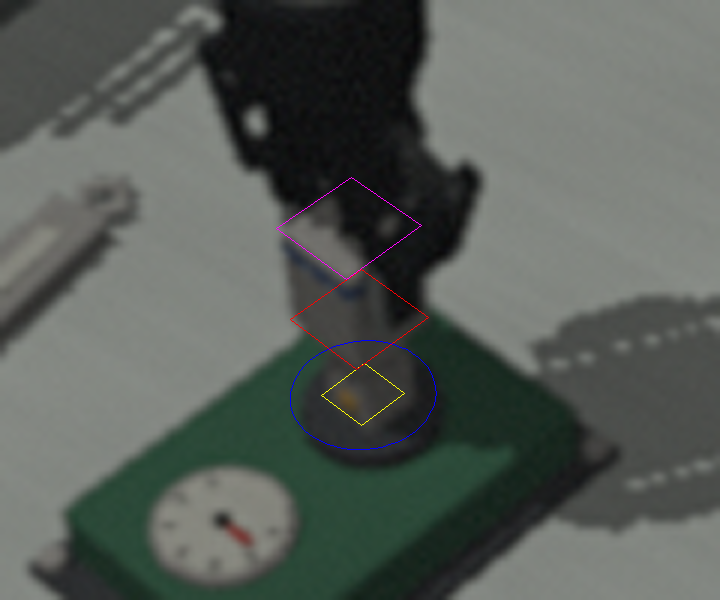

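Both overlays agree to within about 2–3 mm, which the taper can take. Lowering in small steps and watching the side force.

Call:
{"method": "drive_tool", "body": {
  "series": [
    [[0,0,-0.008],[0,0,0]],
    [[0,0,-0.014],[0,0,0]],
    [[0,0,-0.016],[0,0,0]],
    [[0,0,-0.018],[0,0,0]]
  ]
}}

```text
time: 7.8
tool_pos: [0.501, -0.2361, 0.0962]
tool_rot: [-0.0, 0.056, 0.998, 0.0]
contact_force: [0.9, 0.9, -4.3]
gripper_width: 0.459
```

Call:
{"method": "drive_tool", "body": {
  "series": [
    [[0,0,-0.002],[0,0,0]],
    [[0,0,-0.004],[0,0,0]],
    [[0,0,-0.006],[0,0,0]],
    [[0,0,-0.006],[0,0,0]]
  ]
}}

```text
time: 8.2
tool_pos: [0.5011, -0.236, 0.0904]
tool_rot: [-0.0, 0.056, 0.998, 0.0]
contact_force: [0.8, 1.3, -4.3]
gripper_width: 0.457
```

Call:
{"method": "drive_tool", "body": {
  "series": [
    [[0,0,-0.004],[0,0,0]],
    [[0,0,-0.008],[0,0,0]],
    [[0,0,-0.01],[0,0,0]],
    [[0,0,-0.0112],[0,0,0]],
    [[0,0,-0.0118],[0,0,0]]
  ]
}}

```text
time: 8.7
tool_pos: [0.5012, -0.2361, 0.0791]
tool_rot: [-0.0, 0.056, 0.998, 0.0]
contact_force: [-0.5, 4.1, -1.2]
gripper_width: 0.462
```

Partly supported now at the height expected for the balls, so I release.

Call:
{"method": "drive_tool", "body": {
  "series": [
    [[0,0,0],[0,0,0]],
    [[0,0,0],[0,0,0]],
    [[0,0,0],[0,0,0]],
    [[0,0,0],[0,0,0]],
    [[0,0,0],[0,0,0]],
    [[0,0,0],[0,0,0]]
  ],
  "fingers": -1
}}

```text
time: 9.3
tool_pos: [0.5013, -0.2364, 0.0791]
tool_rot: [0.0, 0.056, 0.998, -0.0]
contact_force: [0.9, -0.1, -0.6]
gripper_width: 1.0
```

Call:
{"method": "drive_tool", "body": {
  "series": [
    [[0,0,0.03],[0,0,0]],
    [[0,0,0.07],[0,0,0]],
    [[0,0,0.1],[0,0,0]],
    [[0,0,0.1],[0,0,0]],
    [[0,0,0.1],[0,0,0]],
    [[0,0,0.1],[0,0,0]]
  ]
}}

```text
time: 9.9
tool_pos: [0.5004, -0.2358, 0.1773]
tool_rot: [-0.001, 0.056, 0.998, 0.001]
contact_force: [-0.1, -0.5, -0.2]
gripper_width: 1.003
```

Run:
```python
from h import *
p,Rt,s=tool(); print(p,yawjaw(Rt),s['time'],s['contact_force'],s['gripper_width'])
m,f=show("wrist","w5"); np.savez('w5.npz',**m)
print([(r['location'],r['confidence']) for r in place_of("wrist","adapter")][:2])
print(proj(m,[[.4998,-.236,.1155],[.4998,-.236,.102]]))
for t in (100,120,140): print(square(f,m,.1155,(280,190,370,300),t)[:3])
m,f=show("scene","s5"); 
print([(r['location'],r['confidence']) for r in place_of("scene","adapter")][:2])
cv2.imwrite("pics/s5a.png",cv2.resize(f[112:212,219:339,::-1],None,fx=5,fy=5,interpolation=0))
```

```text
[ 0.50042353 -0.23577514  0.17726968] 83.56960819035534 9.9 [-0.12958867 -0.47870612 -0.18704726] 1.002693207990254
[([0.4998, -0.2352, 0.0702], 0.91)]
[[321.9171112  219.0899517 ]
 [321.87159523 212.82446669]]
(array([ 0.49892397, -0.23735728]), array([38.57789917, 38.86488953]), 83.13079833984375)
(array([ 0.49890132, -0.23743984]), array([38.19224243, 37.33656006]), 83.59527587890625)
(array([ 0.54246226, -0.24095757]), array([40.34326782, 40.1149292 ]), 61.128273010253906)
[([0.5007, -0.2337, 0.0641], 0.87), ([0.5625, 0.2317, 0.0744], 0.18)]
```

View pics/w5.png

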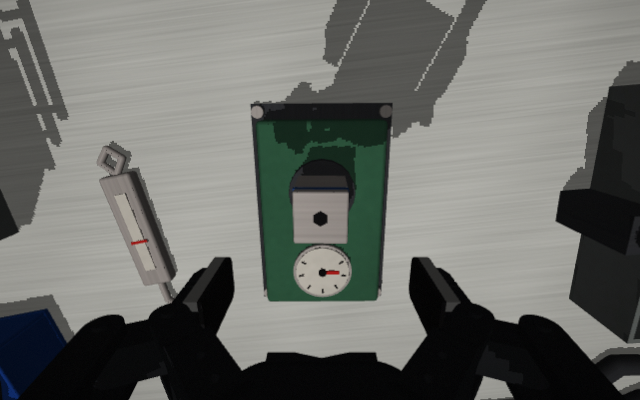

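View pics/s5a.png

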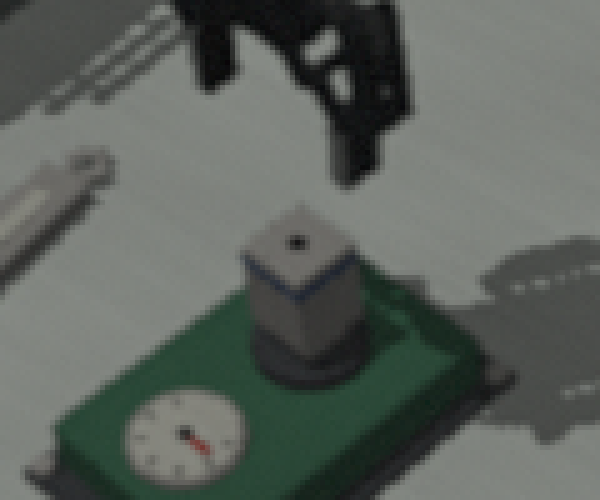

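Hex at (320,219) fits a top height of 115.5 mm, so it is standing on the balls, square. Shutting the fingers and pressing.

Call:
{"method": "drive_tool", "body": {
  "series": [
    [[-0.001,-0.0005,-0.01],[0,0,0]],
    [[-0.001,-0.0005,-0.02],[0,0,0]],
    [[-0.001,-0.0005,-0.03],[0,0,0]],
    [[-0.001,-0.0005,-0.035],[0,0,0]],
    [[-0.001,-0.0005,-0.04],[0,0,0]],
    [[-0.001,-0.0005,-0.045],[0,0,0]],
    [[-0.001,-0.0005,-0.05],[0,0,0]],
    [[-0.001,-0.0005,-0.054],[0,0,0]]
  ],
  "fingers": 1
}}

```text
time: 10.9
tool_pos: [0.5003, -0.2368, 0.1248]
tool_rot: [0.0, 0.056, 0.998, -0.0]
contact_force: [0.1, -0.4, 0.5]
gripper_width: 0.003
```

Call:
{"method": "drive_tool", "body": {
  "series": [
    [[0,0,0],[0,0,0]],
    [[0,0,-0.002],[0,0,0]],
    [[0,0,-0.005],[0,0,0]],
    [[0,0,-0.007],[0,0,0]],
    [[0,0,-0.009],[0,0,0]],
    [[0,0,-0.01],[0,0,0]]
  ]
}}

```text
time: 11.5
tool_pos: [0.5005, -0.2369, 0.1154]
tool_rot: [0.0, 0.056, 0.998, -0.0]
contact_force: [-0.6, 1.1, 4.1]
gripper_width: -0.001
```

Call:
{"method": "drive_tool", "body": {
  "series": [
    [[0,0,-0.002],[0,0,0]],
    [[0,0,-0.004],[0,0,0]],
    [[0,0,-0.006],[0,0,0]],
    [[0,0,-0.008],[0,0,0]]
  ]
}}

```text
time: 11.9
tool_pos: [0.5021, -0.2379, 0.1098]
tool_rot: [0.002, 0.056, 0.998, -0.001]
contact_force: [-0.1, 0.3, 0.5]
gripper_width: -0.0
```

Call:
{"method": "drive_tool", "body": {
  "series": [
    [[0,0,-0.002],[0,0,0]],
    [[0,0,-0.004],[0,0,0]],
    [[0,0,-0.006],[0,0,0]],
    [[0,0,-0.007],[0,0,0]]
  ]
}}

```text
time: 12.3
tool_pos: [0.5003, -0.2368, 0.102]
tool_rot: [-0.001, 0.056, 0.998, 0.0]
contact_force: [-6.6, 3.6, 17.2]
gripper_width: 0.001
```

Call:
{"method": "drive_tool", "body": {
  "series": [
    [[0,0,-0.001],[0,0,0]],
    [[0,0,-0.002],[0,0,0]],
    [[0,0,-0.002],[0,0,0]]
  ]
}}

```text
time: 12.6
tool_pos: [0.5008, -0.237, 0.1022]
tool_rot: [-0.0, 0.056, 0.998, 0.0]
contact_force: [-9.7, 5.1, 21.4]
gripper_width: -0.002
```

Call:
{"method": "drive_tool", "body": {
  "series": [
    [[0,0,0.01],[0,0,0]],
    [[0,0,0.05],[0,0,0]],
    [[0,0,0.09],[0,0,0]],
    [[0,0,0.13],[0,0,0]],
    [[0,0,0.14],[0,0,0]],
    [[0,0,0.14],[0,0,0]]
  ]
}}

```text
time: 13.2
tool_pos: [0.5012, -0.2374, 0.24]
tool_rot: [0.002, 0.056, 0.998, -0.001]
contact_force: [-0.2, 0.5, -0.2]
gripper_width: 0.002
```

Run:
```python
from h import *
p,Rt,s=tool(); print(p,yawjaw(Rt),s['time'],s['contact_force'],s['gripper_width'])
m,f=show("wrist","w6")
print([(r['location'],r['confidence']) for r in place_of("wrist","adapter")][:2])
m,f=show("scene","s6"); 
for n in ["adapter","lid_edge","latch_post","lid_hinge"]: print(n,[(r['location'],r['confidence']) for r in place_of("scene",n)][:2])
cv2.imwrite("pics/s6a.png",cv2.resize(f[112:212,219:339,::-1],None,fx=5,fy=5,interpolation=0))
```

```text
[ 0.50115501 -0.23735382  0.23995428] 83.57351822473473 13.2 [-0.2114104   0.49130144 -0.24454191] 0.0016272627665145005
[([0.4978, -0.2314, 0.0546], 0.88)]
adapter [([0.4985, -0.2332, 0.0483], 0.91)]
lid_edge [([0.5645, 0.2445, 0.2599], 0.9)]
latch_post [([0.4879, 0.0335, 0.1264], 0.76)]
lid_hinge [([0.5622, 0.2325, 0.0757], 0.81), ([0.4885, 0.0361, 0.1275], 0.38)]
```

View pics/s6a.png

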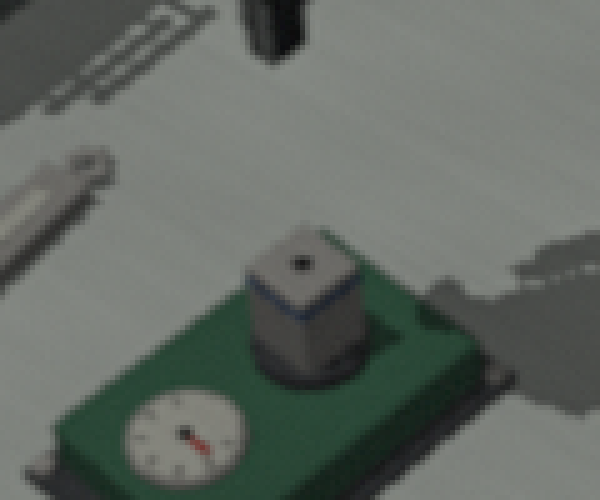

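View pics/w6.png

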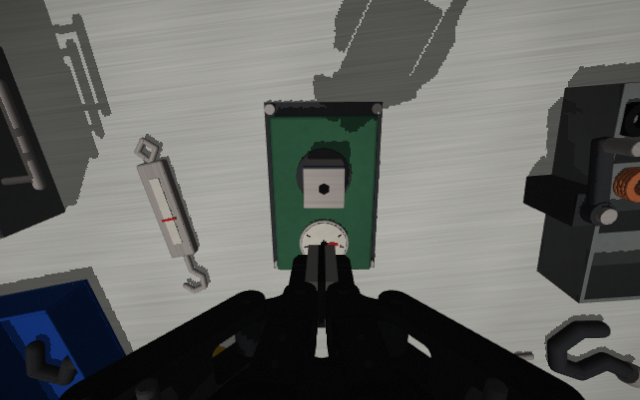

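The adapter is fully home: TCP bottomed at 0.102 m with rising force, and the network origin z is about 0.05. Now over the lid with the shut fingers, to its outer side.

Call:
{"method": "drive_tool", "body": {
  "series": [
    [[0.0,0.02,0.03],[0,0,0]],
    [[0.01,0.06,0.06],[0,0,2]],
    [[0.02,0.105,0.07],[0,0,4]],
    [[0.03,0.15,0.07],[0,0,4]],
    [[0.04,0.195,0.07],[0,0,4]],
    [[0.05,0.24,0.07],[0,0,4]],
    [[0.06,0.285,0.07],[0,0,4]],
    [[0.07,0.33,0.07],[0,0,4]]
  ]
}}

```text
time: 14.35
tool_pos: [0.5702, 0.0951, 0.3072]
tool_rot: [-0.0, 0.021, 1.0, -0.0]
contact_force: [1.4, -0.8, 0.4]
gripper_width: 0.002
```

Call:
{"method": "drive_tool", "body": {
  "series": [
    [[0.004,0.045,0],[0,0,0]],
    [[0.004,0.09,0],[0,0,0]],
    [[0.004,0.135,0],[0,0,0]],
    [[0.004,0.175,0],[0,0,0]],
    [[0.004,0.2,0],[0,0,0]],
    [[0.004,0.205,0],[0,0,0]],
    [[0.004,0.205,0],[0,0,0]]
  ]
}}

```text
time: 15.05
tool_pos: [0.574, 0.2986, 0.307]
tool_rot: [-0.001, 0.021, 1.0, -0.001]
contact_force: [0.4, -0.8, 0.4]
gripper_width: 0.001
```

Run:
```python
from h import *
p,Rt,s=tool(); print(p,yawjaw(Rt),s['time'],s['contact_force'],s['gripper_width'])
m,f=show("scene","s7"); cv2.imwrite("pics/s7a.png",cv2.resize(f[130:370,300:560,::-1],None,fx=2.4,fy=2.4))
```

```text
[0.57396204 0.29855404 0.30695008] 87.64542978770554 15.05 [ 0.41014559 -0.81041152  0.4124667 ] 0.0007551255597663062
```

View pics/s7a.png

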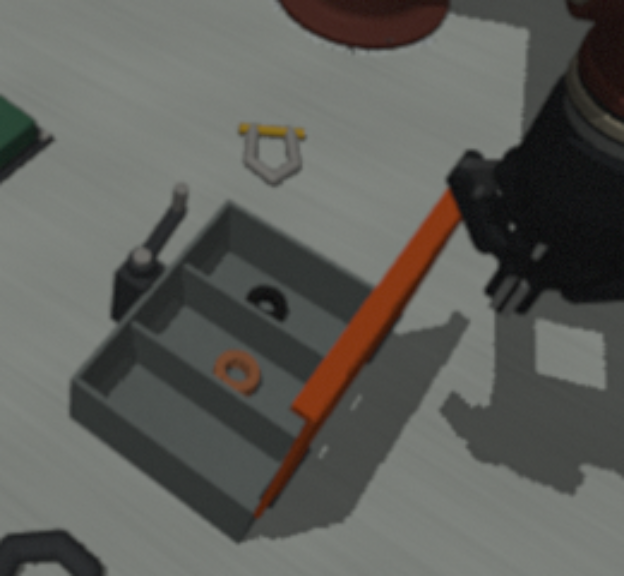

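Call:
{"method": "drive_tool", "body": {
  "series": [
    [[0,0,-0.04],[0,0,0]],
    [[0,0,-0.075],[0,0,0]],
    [[0,0,-0.082],[0,0,0]],
    [[0,-0.015,-0.082],[0,0,0]],
    [[0,-0.03,-0.082],[0,0,0]],
    [[0,-0.045,-0.082],[0,0,0]],
    [[0,-0.058,-0.083],[0,0,0]],
    [[0,-0.071,-0.083],[0,0,0]]
  ]
}}

```text
time: 15.9
tool_pos: [0.575, 0.2264, 0.227]
tool_rot: [0.002, 0.021, 1.0, 0.001]
contact_force: [0.6, 3.1, -0.5]
gripper_width: 0.005
```

Call:
{"method": "drive_tool", "body": {
  "series": [
    [[0,-0.013,-0.002],[0,0,0]],
    [[0,-0.026,-0.0055],[0,0,0]],
    [[-0.001,-0.038,-0.01],[0,0,0]],
    [[-0.002,-0.05,-0.0155],[0,0,0]],
    [[-0.002,-0.061,-0.022],[0,0,0]],
    [[-0.003,-0.072,-0.03],[0,0,0]],
    [[-0.003,-0.082,-0.038],[0,0,0]],
    [[-0.003,-0.091,-0.0475],[0,0,0]]
  ]
}}

```text
time: 16.7
tool_pos: [0.571, 0.1352, 0.1766]
tool_rot: [-0.0, 0.021, 1.0, -0.0]
contact_force: [-0.2, 1.3, 1.6]
gripper_width: -0.003
```

Call:
{"method": "drive_tool", "body": {
  "series": [
    [[0,-0.0085,-0.01],[0,0,0]],
    [[0,-0.016,-0.021],[0,0,0]],
    [[0,-0.0225,-0.032],[0,0,0]],
    [[0,-0.028,-0.044],[0,0,0]],
    [[0,-0.032,-0.0565],[0,0,0]],
    [[0,-0.036,-0.069],[0,0,0]],
    [[0,-0.0375,-0.082],[0,0,0]],
    [[0,-0.039,-0.0925],[0,0,0]]
  ]
}}

```text
time: 17.5
tool_pos: [0.5711, 0.0972, 0.0835]
tool_rot: [-0.0, 0.021, 1.0, 0.0]
contact_force: [0.8, 1.9, 1.6]
gripper_width: 0.001
```

Call:
{"method": "drive_tool", "body": {
  "series": [
    [[0,0,-0.002],[0,0,0]],
    [[0,0,-0.0035],[0,0,0]],
    [[0,0,-0.0045],[0,0,0]],
    [[0,0,-0.0045],[0,0,0]]
  ]
}}

```text
time: 17.9
tool_pos: [0.5712, 0.0973, 0.0815]
tool_rot: [-0.0, 0.021, 1.0, -0.0]
contact_force: [-2.8, 0.5, 5.0]
gripper_width: 0.0
```

Call:
{"method": "drive_tool", "body": {
  "series": [
    [[0,0,-0.002],[0,0,0]],
    [[0,0,-0.003],[0,0,0]],
    [[0,0,-0.003],[0,0,0]]
  ]
}}

```text
time: 18.2
tool_pos: [0.5713, 0.0973, 0.0814]
tool_rot: [-0.001, 0.021, 1.0, -0.0]
contact_force: [-12.2, -2.8, 19.7]
gripper_width: -0.004
```

Call:
{"method": "drive_tool", "body": {
  "series": [
    [[0,0,0.02],[0,0,0]],
    [[0,0,0.06],[0,0,0]],
    [[-0.03,0,0.1],[0,0,0]],
    [[-0.07,0,0.14],[0,0,0]],
    [[-0.1,0,0.17],[0,0,0]],
    [[-0.1,0,0.17],[0,0,0]]
  ]
}}

```text
time: 18.8
tool_pos: [0.4717, 0.0979, 0.255]
tool_rot: [0.006, 0.021, 1.0, 0.001]
contact_force: [1.3, -0.7, 0.8]
gripper_width: 0.005
```

Run:
```python
from h import *
p,Rt,s=tool(); print(p,yawjaw(Rt),s['time'],s['contact_force'],s['gripper_width'])
m,f=show("wrist","w8")
for n in ["latch_post","latch_pivot","lid_edge"]: print(n,[(r['location'],r['confidence']) for r in place_of("wrist",n)][:2])
m,f=show("scene","s8")
for n in ["latch_post","latch_pivot","lid_edge","adapter"]: print(n,[(r['location'],r['confidence']) for r in place_of("scene",n)][:2])
cv2.imwrite("pics/s8a.png",cv2.resize(f[130:370,250:510,::-1],None,fx=2.4,fy=2.4))
```

```text
[0.47172462 0.09789843 0.25495838] 87.63802713393673 18.8 [ 1.30264278 -0.70676563  0.76029308] 0.004506525340138481
latch_post [([0.4881, 0.0304, 0.1319], 0.77)]
latch_pivot [([0.5557, 0.0371, 0.0856], 0.79)]
lid_edge [([0.5548, 0.0486, 0.0808], 0.95)]
latch_post [([0.4894, 0.032, 0.1264], 0.59)]
latch_pivot [([0.5606, 0.0358, 0.0816], 0.64)]
lid_edge [([0.5563, 0.0481, 0.0821], 0.92)]
adapter [([0.5011, -0.2325, 0.0498], 0.83)]
```

View pics/s8a.png

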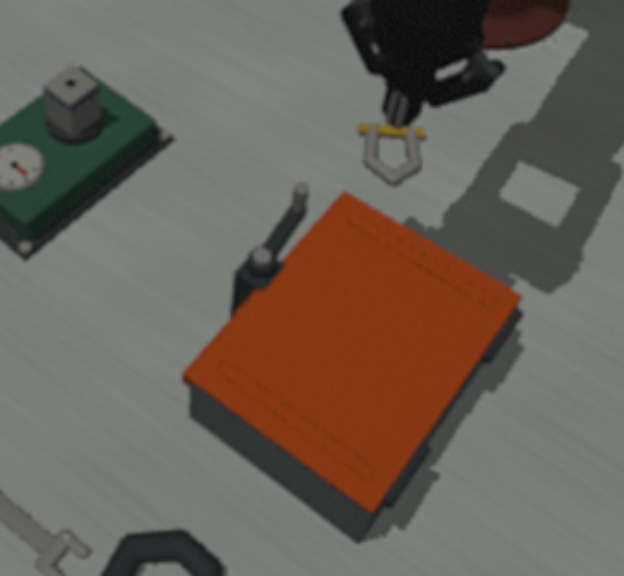

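View pics/w8.png

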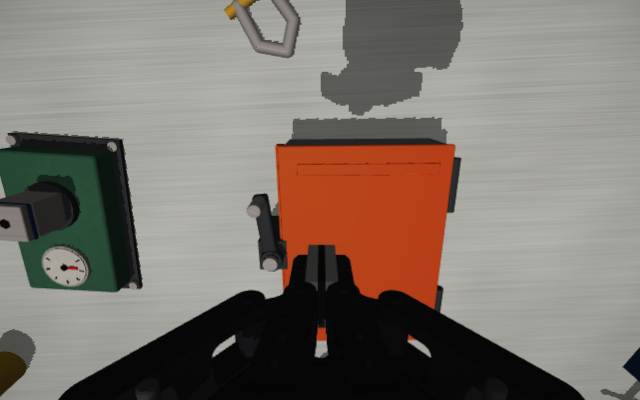

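The lid is shut: edge z about 0.081, and it measured level at 0.0815 under 20 N. Latch: pivot at about (0.5575, 0.0375), post at about (0.4885, 0.031), angle about −0.13. Working out the push arc.

Run:
```python
import numpy as np
P=np.array([.5575,.0375])
for k,ph in enumerate([185,178,170,160,150,140,130,120,110,105,100,96,92,88]):
    a=np.radians(ph); e=np.array([np.cos(a),np.sin(a)]); t=np.array([np.sin(a),-np.cos(a)])
    for d in np.arange(.012,.04,.0002):
        # rect axis-aligned hx=.011, hy=.0145
        v=np.abs(d*t); g=np.maximum(v-[.011,.0145],0); 
        if np.hypot(*g)>=.007: break
    print(ph,round(d,4),(P+.07*e-d*t).round(4),(P+.07*e).round(4))
```

```text
185 0.0216 [0.4896 0.0099] [0.4878 0.0314]
178 0.0216 [0.4868 0.0184] [0.4875 0.0399]
170 0.022 [0.4847 0.028 ] [0.4886 0.0497]
160 0.023 [0.4839 0.0398] [0.4917 0.0614]
150 0.0248 [0.4845 0.051 ] [0.4969 0.0725]
140 0.0252 [0.4877 0.0632] [0.5039 0.0825]
130 0.0236 [0.4944 0.076 ] [0.5125 0.0911]
120 0.0208 [0.5045 0.0877] [0.5225 0.0981]
110 0.0192 [0.5155 0.0967] [0.5336 0.1033]
105 0.0188 [0.5212 0.1002] [0.5394 0.1051]
100 0.0184 [0.5272 0.1032] [0.5453 0.1064]
96 0.0182 [0.5321 0.1052] [0.5502 0.1071]
92 0.0182 [0.5369 0.1068] [0.5551 0.1075]
88 0.0182 [0.5418 0.1081] [0.5599 0.1075]
```

Call:
{"method": "drive_tool", "body": {
  "series": [
    [[0.005,-0.04,0],[0,0,0]],
    [[0.01,-0.08,0],[0,0,0]],
    [[0.019,-0.108,-0.02],[0,0,0]],
    [[0.019,-0.11,-0.06],[0,0,0]],
    [[0.019,-0.11,-0.1],[0,0,0]],
    [[0.019,-0.11,-0.14],[0,0,0]],
    [[0.019,-0.11,-0.15],[0,0,0]],
    [[0.019,-0.11,-0.15],[0,0,0]]
  ]
}}

```text
time: 20.05
tool_pos: [0.4888, -0.0125, 0.0953]
tool_rot: [-0.003, 0.021, 1.0, 0.0]
contact_force: [-0.1, 0.3, -0.3]
gripper_width: 0.001
```

Call:
{"method": "drive_tool", "body": {
  "series": [
    [[0,0.008,0.007],[0,0,0]],
    [[0,0.016,0.007],[0,0,0]],
    [[0,0.023,0.007],[0,0,0]],
    [[-0.0025,0.031,0.007],[0,0,0]],
    [[-0.005,0.0405,0.007],[0,0,0]],
    [[-0.0055,0.0465,0.007],[0,0,0]],
    [[-0.0055,0.0525,0.007],[0,0,0]],
    [[-0.005,0.0635,0.007],[0,0,0]]
  ]
}}

```text
time: 20.85
tool_pos: [0.4852, 0.051, 0.1044]
tool_rot: [-0.0, 0.022, 1.0, -0.0]
contact_force: [0.2, -1.3, -0.4]
gripper_width: -0.004
```

Run:
```python
from h import *
p,Rt,s=tool(); print(p,yawjaw(Rt),s['time'],s['contact_force'],s['gripper_width'])
m,f=show("scene","s9")
for n in ["latch_post"]: print(n,[(r['location'],r['confidence']) for r in place_of("scene",n)][:2])
cv2.imwrite("pics/s9a.png",cv2.resize(f[130:370,250:510,::-1],None,fx=2.4,fy=2.4))
```

```text
[0.48516092 0.05099959 0.10438475] 87.53542826627452 20.85 [ 0.19325723 -1.26852769 -0.39162852] -0.0035175521747707397
latch_post [([0.4951, 0.0698, 0.1265], 0.83)]
```

View pics/s9a.png

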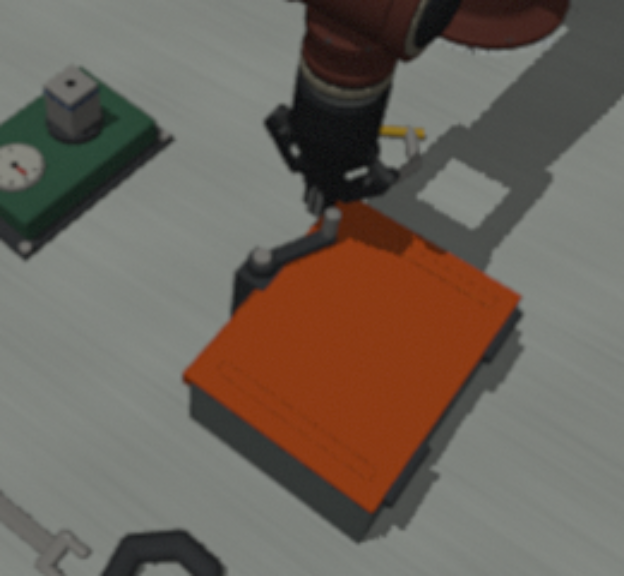

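Call:
{"method": "drive_tool", "body": {
  "series": [
    [[0.001,0.006,0],[0,0,0]],
    [[0.003,0.012,0],[0,0,0]],
    [[0.0065,0.0185,0],[0,0,0]],
    [[0.01,0.025,0],[0,0,0]],
    [[0.015,0.031,0],[0,0,0]],
    [[0.02,0.0365,0],[0,0,0]],
    [[0.0255,0.0415,0],[0,0,0]],
    [[0.031,0.0455,0],[0,0,0]]
  ]
}}

```text
time: 21.75
tool_pos: [0.5167, 0.0967, 0.1045]
tool_rot: [-0.0, 0.021, 1.0, 0.0]
contact_force: [-1.0, -1.0, -0.2]
gripper_width: -0.002
```

Call:
{"method": "drive_tool", "body": {
  "series": [
    [[0.0055,0.0035,0],[0,0,0]],
    [[0.0115,0.0065,0],[0,0,0]],
    [[0.0165,0.0085,0],[0,0,0]],
    [[0.0215,0.01,0],[0,0,0]],
    [[0.025,0.011,0],[0,0,0]],
    [[0.028,0.0115,0],[0,0,0]],
    [[0.028,0.0115,0],[0,0,0]]
  ]
}}

```text
time: 22.45
tool_pos: [0.5425, 0.1076, 0.1043]
tool_rot: [-0.003, 0.021, 1.0, -0.0]
contact_force: [-8.3, -1.3, 4.5]
gripper_width: 0.002
```

Call:
{"method": "drive_tool", "body": {
  "series": [
    [[0.0015,0,0],[0,0,0]],
    [[0.0015,0,0],[0,0,0]]
  ]
}}

```text
time: 22.65
tool_pos: [0.5427, 0.1076, 0.1042]
tool_rot: [-0.005, 0.021, 1.0, -0.0]
contact_force: [-14.1, -0.7, 8.3]
gripper_width: -0.003
```

Call:
{"method": "drive_tool", "body": {
  "series": [
    [[-0.01,0,0],[0,0,0]],
    [[-0.035,0,0],[0,0,0]],
    [[-0.04,0,0.03],[0,0,0]],
    [[-0.04,0,0.08],[0,0,0]],
    [[-0.06,0,0.12],[0,0,0]],
    [[-0.09,0,0.15],[0,0,0]],
    [[-0.1,0,0.16],[0,0,0]],
    [[-0.1,0,0.16],[0,0,0]]
  ]
}}

```text
time: 23.45
tool_pos: [0.4464, 0.108, 0.2677]
tool_rot: [0.004, 0.021, 1.0, 0.0]
contact_force: [0.4, -1.1, 0.3]
gripper_width: 0.003
```

Run:
```python
from h import *
p,Rt,s=tool(); print(p,s['time'],s['contact_force'])
m,f=show("wrist","w10"); 
for n in ["latch_post","latch_pivot","lid_edge"]: print(n,[(r['location'],r['confidence']) for r in place_of("wrist",n)][:1])
m,f=show("scene","s10")
for n in ["latch_post","latch_pivot","lid_edge","adapter"]: print(n,[(r['location'],r['confidence']) for r in place_of("scene",n)][:1])
cv2.imwrite("pics/s10a.png",cv2.resize(f[100:370,160:520,::-1],None,fx=2.2,fy=2.2))
```

```text
[0.44637577 0.10797882 0.26769104] 23.45 [ 0.36533359 -1.12666796  0.31595953]
latch_post []
latch_pivot [([0.5566, 0.0358, 0.0828], 0.95)]
lid_edge [([0.5537, 0.0485, 0.0804], 0.93)]
latch_post [([0.5644, 0.1096, 0.1268], 0.57)]
latch_pivot [([0.5596, 0.0377, 0.086], 0.56)]
lid_edge [([0.5575, 0.0486, 0.0818], 0.59)]
adapter [([0.5012, -0.2334, 0.0487], 0.65)]
```

View pics/s10a.png

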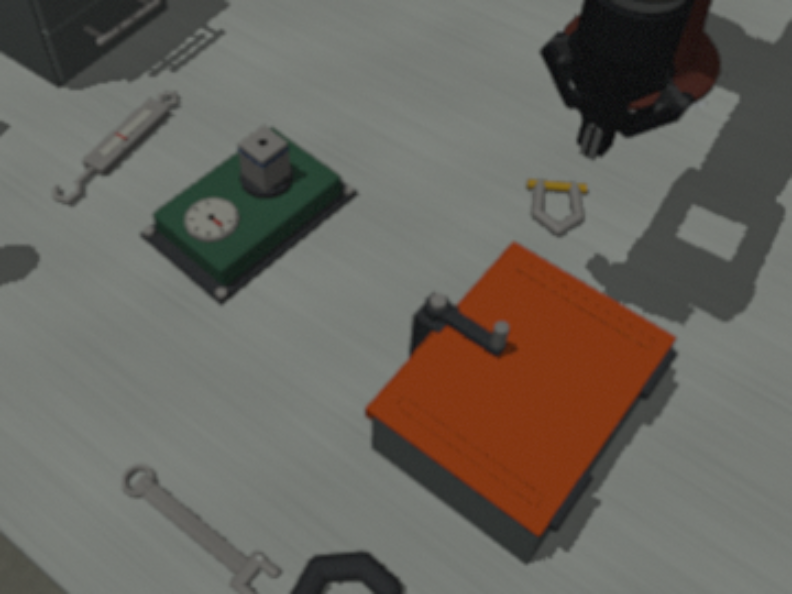

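View pics/w10.png

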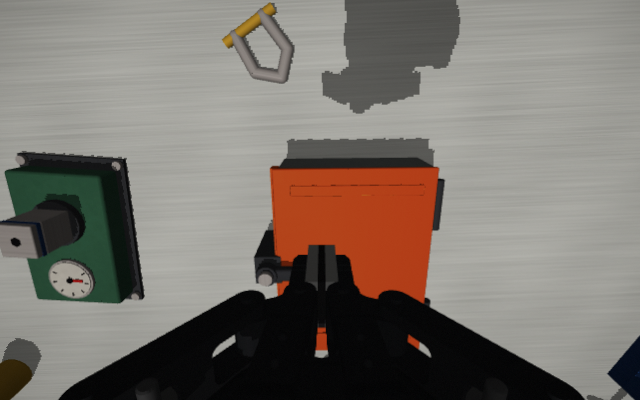

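The latch arm lies right across the shut lid (post at about (0.564, 0.110), against its stop). The adapter is seated and the arm is clear, so I hand in.

Run:
```python
from plant import *
print(job_done())
```

```text
the job is handed in; nothing more can be done
None
```

The whole job was done in the order asked and handed in at about 23.8 s of the 67 s allowed.

- **Adapter:** I took it from the far compartment and set it on the drive. Before pressing, the wrist picture fitted a top height of 115.5 mm, so it was standing on the balls. I let go and pressed it with shut fingers. The tool stopped at 102 mm above the table with about 21 N, and the scene network later put its underside about 49 mm up, against 50 mm for the boss top. The balls themselves were not seen.
- **Lid:** I pushed it down until the tool stopped at 81.4 mm under about 20 N. The networks put its free edge at 80 to 82 mm, against 81.5 mm when shut.
- **Latch arm:** I swung it until it met its stop at about 14 N. The scene camera puts the post at (0.564, 0.110), across the lid.
- **Bystanders:** I did not touch the washers, grommet or spring scale. The washers and grommet are now under the lid, so they could not be checked at the end.

**Disagreements:**
- The wrist camera found no latch post at the end, because the fingers hid it.
- The cameras differed by 3 to 5 mm on the drive's y position, which the tapered tip allowed for.

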